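Press the cured specimen mount out of its mould

TASK

A cured specimen mount is stuck in the bore of the steel mould block. Take the ejector rod with the long shaft from the wooden cradle and use it to push the mount right through and out of the bore, so that it ends lying in the catch trough, then draw the rod out and lay it back in its own slots in the cradle. Do not touch the mount with the gripper, and leave the short rod and everything else on the bench where it is.

Things in the scene. Friction and masses are not known exactly. Their poses are not given: they have to be found in the camera images.
- mould: Mould fixture fixed to the bench: a steel block, 56 mm wide (x), 60 mm long (y = -30 to +30 mm), from 65 to 115 mm above the bench (a spring cap on it to 125 mm), on a grey pedestal and a dark 90 x 130 mm base plate. A level, round through bore of 27 mm diameter runs along the fixture's own y, axis 90 mm above the bench. Origin on the bench under the middle of the block.
- bore_entry (a point): Centre of the bore's mouth on the +y face of the block, 90 mm above the bench, where the rod goes in. Axes as the fixture's: push towards -y. A spring pad in the bore's roof presses on the mount, so that pushing it takes about 4 to 12 N for the first 15 to 20 mm.
- bore_exit (a point): Centre of the bore's mouth on the -y face, 60 mm from the entry and 90 mm above the bench, where the mount comes out over the trough.
- trough_middle (a point): Middle of the catch trough's felt floor, 74.5 mm above the bench. The trough is an aluminium channel joined to the -y face of the block, 52 mm long and 30 mm wide inside, side walls 8 mm and end wall 16 mm above its floor.
- mount_center (a point): Centre of the specimen mount: a black resin cylinder of 25 mm diameter and 20 mm length with a small steel specimen in one face, seated wholly inside the bore, its axis (own y) along it. About 16 g.
- cradle: Wooden cradle fixed to the bench, base 150 x 130 mm. Slotted walls, 48 mm high and 10 mm thick, at y = -60 mm (shaft slots 26 mm wide) and y = +32 mm (handle slots 30 mm wide) hold two rods along the cradle's y, at x = -42.5 and +42.5 mm, tips to -y. Which rod is in which pair of slots varies. Origin on the bench under the middle between the two handles.
- rod_grip (a point): Long ejector rod: centre of its square aluminium handle, the place to grip, 22 x 22 mm, 70 mm long along the rod's y. In front of it (-y) are a collar of 36 mm diameter, too big for the bore, and a round white shaft of 18 mm diameter. The collar's front is 41 mm and the tip 113 mm in front of this point. About 120 g. It starts level in the cradle, axis 45 mm above the bench.
- rod_tip (a point): Middle of the slightly tapered front end of the long rod's shaft, 113 mm from rod_grip along the rod's -y, 72 mm in front of the collar; with the collar against the block it stands 12 mm beyond the bore's exit.
- short_rod_grip (a point): The short rod, not to be used: the same handle, collar and shaft diameter, but a shaft of only 36 mm, too short to push the mount out. Point at the centre of its handle. It lies in the other slots of the cradle.
- beaker: Glass beaker, 70 mm wide, 95 mm high, a bystander. Origin under its centre.
- reagent: Amber glass bottle, 64 mm wide, 160 mm high, a bystander. Origin under its centre.
- jar: Clear jar, 60 mm wide, 75 mm high, a bystander. Origin under its centre.
- petri: Clear shallow dish, 90 mm wide, 16 mm high, a bystander. Origin under its centre.
- old_mount: A finished mount like the one in the bore, 25 mm wide and 20 mm high, standing on the bench, a bystander. Origin under its centre.
- driver: Black-handled screwdriver lying on the bench, about 0.2 m long, a bystander. Origin under it.
There are look-alikes about, which are no part of the job. Leave any pink look-alike of the mould alone. What is shaped like the part that bears rod_grip but red is not meant.

How it is judged:
On the way, in this order (a step that is already met when the one before it is completed fails the run):
1. the long rod's tip is in the bore from the entry side (x of rod_tip in the frame of mould between -0.008 and 0.008 m and y of rod_tip in the frame of mould between -0.035 and 0.022 m and z of rod_tip in the frame of mould between 0.082 and 0.098 m), for 0.05 s.
2. the mount is wholly out of the bore and in the trough, pushed by the rod, whose tip is at the exit (x of mount_center in the frame of mould between -0.009 and 0.009 m and y of mount_center in the frame of mould between -0.078 and -0.0405 m and z of mount_center in the frame of mould between 0.078 and 0.094 m and y of rod_tip in the frame of mould between -0.07 and -0.02 m and x of rod_tip in the frame of mould between -0.01 and 0.01 m), for 0.05 s.
At the end, for the whole second after the job is handed in: The mount lies in the catch trough, wholly clear of the bore; the long rod lies level in the slots it came from (handle within 20 mm, tip within 25 mm of where they were, handle within 4 mm of its resting height); the short rod is within 15 mm of where it lay (x of mount_center in the frame of mould between -0.009 and 0.009 m and y of mount_center in the frame of mould between -0.078 and -0.0405 m and z of mount_center in the frame of mould between 0.078 and 0.094 m and distance of rod_grip from where it was at the start of the episode below 0.02 m and height (world z) of rod_grip between 0.041 and 0.049 m and height (world z) of rod_tip between 0.038 and 0.052 m and distance of rod_tip from where it was at the start of the episode below 0.025 m and distance of short_rod_grip from where it was at the start of the episode below 0.015 m); the robot touches nothing.
It fails at once if the gripper touches the mount (contact force between the fingers and mount above 0.5 N).
It fails at once if the mount falls off the fixture (height (world z) of mount_center below 0.07 m).
It fails at once if the short rod is taken or knocked out of its place (distance of short_rod_grip from where it was at the start of the episode above 0.02 m).
It fails at once if a bystander is knocked (moved by more than 30 mm) (distance of any of beaker, reagent, jar, petri, old_mount, driver from where it was at the start of the episode above 0.03 m).
It also fails if it takes over 48 s, if anything falls off the work surface, if the arm or the gripper's body presses on something with over 40 N, if the wrist force passes 120 N, or if a joint passes its speed limit or range.

ROBOT

A 7-joint arm with a two-finger parallel gripper is mounted at the origin on the work surface. World frame = base frame: x ahead of the robot, y to its left, z up, the work surface at z = 0. Lengths are in m, angles in rad, forces in N, time in s.
With the tool pointing down it reaches from about 0.4 to 0.85 m from the base axis. Payload 10.4 kg.
Tool frame: the origin (TCP) lies at the very end of the fingers, on their centre line; the grasp point (between the pads) lies 19 mm behind it; z points along the fingers, y is the direction in which the jaws open and shut (so a half turn about z gives the same grasp; the last joint's range is limited). The gripper opens to 87 mm and grips with 3 to 60 N. Pads are 19 mm wide; open, the fingers measure 117 mm over their backs; the gripper's body (75 mm by 190 mm) begins 51 mm behind the grasp point.
Start: joints at [1.177, 0.332, -0.065, 1.46, 0.022, 1.35, -0.088], TCP at [0.226, -0.583, 0.223] pointing down, gripper open.
Joint ranges: [-2.6, 2.6], [-0.5, 2.12], [-1.47, 1.34], [0.16, 2.42], [-1.27, 4.41], [0.06, 2.06], [-2.6, 2.6]. Speed limits (rad/s): [2.22, 2.22, 2.79, 2.79, 3.14, 3.14, 3.14].

INTERFACE

Orientations are given as a unit quaternion [x, y, z, w].
In Python, from bench import r, eyes, job gives the robot as it stands. The module is installed in compiled form; this text tells all that it offers.
- The arm moves only by the tool play_rows, never from a script. Its argument "motion" is a list of rows, each a list of 7 numbers: the shift along the tool's x, y, z as a fraction of full scale, then the turn, a rotation vector about the tool's x, y, z as a fraction of full scale, then the opening in per cent of the stroke, from 0 (shut) to 100 (fully open). A call has 1 to 5 rows; each row is the pose to reach, as a shift and turn from the pose commanded when the call began, along the tool's axes at that moment; what a row does not reach only later rows make up. Full scale, the value 1, is 0.2 m for a shift and 90 degrees for a turn. A row lasts 1/8 s, in which the tool goes at most 62.5 mm and 10.7 degrees, less where a joint would pass 70% of its speed; a pose out of reach is approached as far as the arm can. A call with a number of a shift or a turn outside -1 to 1 is refused whole. A call with a gripper value outside its range is refused whole. The fingers move at their own pace and stop on an object; "squeeze" is the grip in N (left out, the last holds). Time passes only in rows, so rows that repeat a pose let the fingers close. It gives the time, the measured TCP pose, the force and the opening at its end, in the units of the state.
- r.read_state(): the state, without advancing time (a new reading comes with each control period).
- eyes.camera(name): name is "scene" or "top"; returns a dict with "image" (400x640x3 uint8, red, green, blue), "mtx" (3x3 intrinsics, pixels), "R" (3x3) and "t" (3): a world point X has camera coordinates R X + t. Camera axes: x right, y down, z forward; pixel columns grow to the right and rows downward; lengths in m; the calibration is good to about 2 mm. A picture is of the moment at which its call begins. There is no depth.
- job.close_job(): hands the job in, once; it reports no verdict.
Trained networks look in a picture, given as the dict that the camera call returned (one of the last four; its "shot" number tells which), for a name from the list of things; names that differ only in an ending like _2 or _b are one class to them, and where a whole thing is asked for, a point or a joint stands for the part that bears it (a point fixed in the world has none). Each returns a list of dicts, best first, with "p" (0 to 1); they miss things now and then, are a little off and sometimes report something else, mostly with a low value. They report only what shows in the picture. A call takes as long as a camera call. They do not tell look-alikes from the thing itself.
- eyes.regions_of(picture, label): "region" (400x640 bool, what is visible of it) and "xy" ([column, row] in pixels, amid what is visible of it).
- eyes.landmark_of(picture, label): "xy" ([column, row] in pixels: a listed point, or the origin of a listed thing).
The state is a dict: "time": time; "joint_positions": joint angles; "joint_vel": joint speeds; "joint_torque": joint torques, N m; "ee_pos": TCP position; "eef_rot": TCP orientation; "ft_force": force on the tool from outside, world axes, zero at the start; "torque": the same for the moment, N m; "width": finger opening in m.
Only numpy, scipy, OpenCV 4.12 (cv2) and the standard library are available. Lean on these libraries where they do the work, as an engineer would, in place of code of your own. Each camera call takes 0.05 s, during which the arm holds its last target. There are 200 camera calls.

## Working session

There is one attempt and no reset: what is moved stays moved. The work goes in short steps, Python scripts to look and compute and a tool call to move; the robot and the scene stay as the last step left them, time stands still between calls to the robot, and variables do not carry over. Pictures are saved under pics/ and viewed, about 8 in all and at most 12, crops included, and the job is handed in when it is done.

Besides the shell and the picture viewer there is one more tool, called after "Call:" by a JSON object that holds its "method" and its "body". play_rows: Moves the arm, as the interface text tells. Shift numbers are shares of 0.2 m and turn numbers shares of 90 degrees, none past 1 either way. Its arguments: {"type":"object","properties":{"motion":{"type":"array","items":{"type":"array","items":{"type":"number"}}},"squeeze":{"type":"number"}},"required":["motion"]}

```bash
mkdir -p pics
cat > h.py <<'E'
import numpy as np, cv2
from bench import r, eyes, job
def px(c,X):
    p=c["mtx"]@(c["R"]@np.array(X,float)+c["t"]); return p[:2]/p[2]
def onz(c,uv,z):
    d=c["R"].T@np.linalg.inv(c["mtx"])@np.array([uv[0],uv[1],1.]); o=-c["R"].T@c["t"]
    return o+d*(z-o[2])/d[2]
def save(c,n): cv2.imwrite("pics/"+n,c["image"][:,:,::-1])
E
python3 - <<'E'
from h import *
s=r.read_state(); print({k:np.round(s[k],3) for k in s})
Z=dict(mould=0,bore_entry=.09,bore_exit=.09,trough_middle=.0745,mount_center=.09,cradle=0,rod_grip=.045,rod_tip=.045,short_rod_grip=.045,beaker=0,reagent=0,jar=0,petri=0,old_mount=0,driver=0)
for n in("top","scene"):
    c=eyes.camera(n); save(c,n+"0.png")
    print(n,"cam at",np.round(-c["R"].T@c["t"],3))
    for k in Z:
        for d in eyes.landmark_of(c,k)[:3]:
            print(k,np.round(d["p"],2),np.round(d["xy"],1),np.round(onz(c,d["xy"],Z[k]),4)[:2])
E
```

```text
{'time': np.float64(0.0), 'joint_positions': array([ 1.177,  0.333, -0.065,  1.461,  0.022,  1.35 , -0.089]), 'joint_vel': array([ 0.001, -0.   , -0.001, -0.   ,  0.001,  0.   ,  0.   ]), 'joint_torque': array([-1.0000e-03, -6.2324e+01,  2.3000e-02, -3.8991e+01, -6.2000e-02,
        3.9000e-02,  0.0000e+00]), 'ee_pos': array([ 0.226, -0.582,  0.222]), 'eef_rot': array([ 0.983,  0.184, -0.   , -0.001]), 'ft_force': array([0.122, 0.637, 0.559]), 'torque': array([-0.017,  0.019, -0.011]), 'width': np.float64(0.087)}
top cam at [0.422 0.029 1.095]
mould 0.88 [349.8 130.4] [ 0.7291 -0.0967]
mould 0.79 [351.7 202. ] [ 0.5397 -0.0975]
mould 0.7 [433.  193.5] [ 0.56   -0.3095]
bore_entry 0.62 [340.3 117.5] [ 0.7361 -0.064 ]
bore_entry 0.59 [344.8 191.5] [ 0.5552 -0.0712]
bore_exit 0.8 [364.9 119.1] [ 0.7319 -0.1237]
bore_exit 0.76 [459.1 190.5] [ 0.5554 -0.3447]
bore_exit 0.64 [368.7 194.4] [ 0.5478 -0.1279]
trough_middle 0.72 [375.2 124.4] [ 0.7231 -0.1511]
trough_middle 0.61 [381.6 199.7] [ 0.5366 -0.1611]
cradle 0.89 [213.9 247.7] [0.4267 0.2539]
cradle 0.32 [370.8 197. ] [ 0.5522 -0.1472
[... 1089 characters left out ...]
.7] [ 0.7215 -0.128 ]
trough_middle 0.81 [224.  141.1] [ 0.5403 -0.3552]
trough_middle 0.65 [270.2 175. ] [ 0.5455 -0.1551]
trough_middle 0.62 [213.2 214.1] [ 0.7309 -0.1515]
cradle 0.82 [425.4 257.4] [0.434 0.264]
rod_grip 0.9 [420.  257.7] [0.4774 0.2662]
rod_grip 0.58 [472.  293.4] [0.4799 0.3959]
rod_tip 0.87 [528.3 308.5] [0.4323 0.4966]
rod_tip 0.77 [376.  232.1] [0.4865 0.1492]
short_rod_grip 0.71 [430.9 231.6] [0.3946 0.2433]
beaker 0.9 [346.2 328.6] [0.703  0.2426]
reagent 0.79 [265.7 143. ] [ 0.4042 -0.3384]
jar 0.59 [186.8 199.8] [ 0.717  -0.3082]
old_mount 0.74 [423.7 254.7] [0.43   0.2567]
old_mount 0.57 [347.8 190.4] [ 0.3878 -0.0166]
driver 0.72 [295.5 158.4] [ 0.3919 -0.2184]
```

View pics/top0.png

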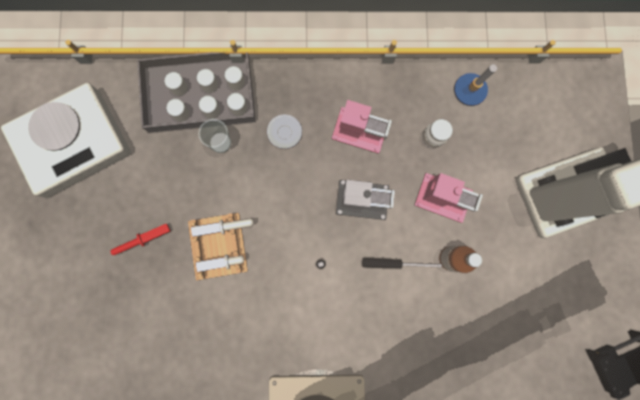

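View pics/scene0.png

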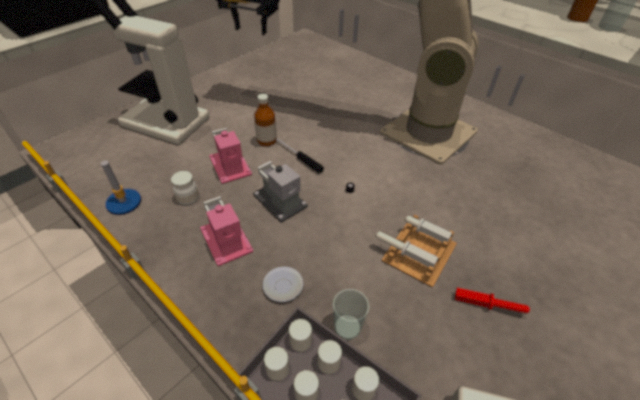

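Candidates for the rod are the white-shafted long rod in the cradle (top 205,229), the short rod (218,264) and the red look-alike (140,240). For the mould they are steel (367,195) and pink (362,125) and (448,193). I choose the long rod at (205,229) and the steel mould.

```bash
cat >> h.py <<'E'
from scipy.optimize import minimize
def box(x0,x1,y0,y1,z0,z1): return np.array([[x,y,z] for x in(x0,x1) for y in(y0,y1) for z in(z0,z1)],float)*1e-3
MOULD=[box(-45,45,-65,65,0,8),box(-22,22,-25,25,8,65),box(-28,28,-30,30,65,115),box(-17,17,-82,-30,71,82)]
def cyl(rad,y0,y1): return np.array([[rad*np.cos(a),y,rad*np.sin(a)] for y in(y0,y1) for a in np.linspace(0,6.28,24)])*1e-3
ROD=[box(-11,11,-35,35,-11,11),cyl(18,-41,-35),cyl(9,-113,-41)]
def mask(c,parts,x,y,th,z,S=4):
    m=np.zeros((400*S,640*S),np.uint8); C,s=np.cos(th),np.sin(th)
    Rz=np.array([[C,-s,0],[s,C,0],[0,0,1]])
    for P in parts:
        W=P@Rz.T+[x,y,z]; q=(W@c["R"].T+c["t"])@c["mtx"].T; q=q[:,:2]/q[:,2:]
        cv2.fillConvexPoly(m,cv2.convexHull(((q+.5)*S).astype(np.int32)),1)
    return cv2.resize(m.astype(np.float32),(640,400),interpolation=cv2.INTER_AREA)
def fit(obs,parts,x0,z):
    def f(v): 
        e=0
        for c,g in obs:
            m=mask(c,parts,v[0],v[1],v[2],z); e+=np.abs(m-g).sum()/g.sum()
        return e
    best=min((minimize(f,np.array(x0)+d,method="Nelder-Mead",options=dict(initial_simplex=np.array(x0)+d+np.vstack([np.zeros(3),np.diag([.008,.008,.08])]),xatol=1e-4,fatol=1e-4)) for d in ([0,0,0],[-.004,.004,-.05])),key=lambda o:o.fun)
    return best.x,best.fun
def pick(c,label,X):
    ds=eyes.regions_of(c,label); ds=[d for d in ds if d["region"].sum()>20]
    return min(ds,key=lambda d:np.hypot(*(np.array(d["xy"])-px(c,X))))
E
python3 - <<'E'
from h import *
ob={"mould":[],"rod_grip":[]}; L={}
near=dict(mould=(.55,-.1,.08),rod_grip=(.475,.25,.045))
Z=dict(bore_entry=(.555,-.072,.09),bore_exit=(.548,-.127,.09),rod_grip=(.474,.268,.045),rod_tip=(.488,.153,.045),trough_middle=(.541,-.158,.0745),short_rod_grip=(.392,.247,.045))
for n in("top","scene"):
    for i in range(4):
        c=eyes.camera(n)
        for k,X in Z.items():
            for d in eyes.landmark_of(c,k):
                if np.hypot(*(np.array(d["xy"])-px(c,X)))<9: L.setdefault((n,k),[]).append(onz(c,d["xy"],X[2])[:2]); break
        for k in ob:
            d=pick(c,k,near[k]); print(n,k,round(d["p"],2),d["region"].sum(),np.round(d["xy"]))
            ob[k].append((c,d["region"].astype(np.float32)))
for k,v in L.items(): print(k,len(v),np.round(np.mean(v,0),4),np.round(np.std(v,0),4))
for k,parts,x0,z in(("mould",MOULD,(.55,-.098,-.12),0),("rod_grip",ROD,(.474,.268,.157),.045)):
    for nm,o in(("both",ob[k][::2]),("top",ob[k][:4:2]),("scene",ob[k][4::2])):
        print(k,nm,*[np.round(a,4) for a in fit(o,parts,x0,z)])
crops=[]
for c,(u,v) in((ob["mould"][0][0],(367,198)),(ob["mould"][0][0],(220,245)),(ob["mould"][4][0],(280,190)),(ob["mould"][4][0],(420,245))):
    crops.append(cv2.resize(c["image"][v-37:v+37,u-50:u+50,::-1],(400,296),interpolation=cv2.INTER_CUBIC))
cv2.imwrite("pics/crop1.png",np.vstack([np.hstack(crops[:2]),np.hstack(crops[2:])]))
E
```

```text
top mould 0.85 1842 [362. 203.]
top rod_grip 0.62 544 [142. 237.]
top mould 0.89 1871 [361. 203.]
top rod_grip 0.65 548 [220. 227.]
top mould 0.64 1899 [362. 201.]
top rod_grip 0.6 571 [219. 225.]
top mould 0.73 1822 [361. 200.]
top rod_grip 0.79 548 [217. 225.]
scene mould 0.65 2006 [281. 191.]
scene rod_grip 0.58 695 [408. 248.]
scene mould 0.83 1964 [280. 190.]
scene rod_grip 0.74 715 [410. 252.]
scene mould 0.58 2010 [283. 192.]
scene rod_grip 0.67 718 [409. 251.]
scene mould 0.64 2102 [281. 190.]
scene rod_grip 0.79 738 [408. 249.]
('top', 'bore_entry') 4 [ 0.5556 -0.0732] [0.0028 0.0051]
('top', 'bore_exit') 4 [ 0.5469 -0.1332] [0.0007 0.0012]
('top', 'rod_grip') 4 [0.4702 0.2687] [0.0034 0.0029]
('top', 'rod_tip') 4 [0.4892 0.1546] [0.002  0.0031]
('top', 'trough_middle') 4 [ 0.5403 -0.1562] [0.0028 0.002 ]
('top', 'short_rod_grip') 4 [0.3811 0.252 ] [0.002  0.0051]
('scene', 'bore_entry') 4 [ 0.5455 -0.0747] [0.0028 0.004 ]
('scene', 'bore_exit') 4 [ 0.5416 -0.1287] [0.0058 0.0067]
('scene', 'rod_grip') 4 [0.4711 0.2638] [0.0037 0.002 ]
('scene', 'rod_tip') 4 [0.4869 0.1508] [0.0014 0.0043]
('scene', 'short_rod_grip') 4 [0.3848 0.251 ] [0.0023 0.0016]
('scene', 'trough_middle') 3 [ 0.5453 -0.1582] [0.004  0.0053]
mould both [ 0.5439 -0.1234 -0.1248] 0.5181
mould top [ 0.5446 -0.1233 -0.1226] 0.2067
mould scene [ 0.5436 -0.1257 -0.1326] 0.3021
rod_grip both [0.4709 0.2623 0.1574] 2.3965
rod_grip top [0.4706 0.2641 0.1621] 2.1715
rod_grip scene [0.4712 0.2618 0.1514] 0.2033
```

View pics/crop1.png

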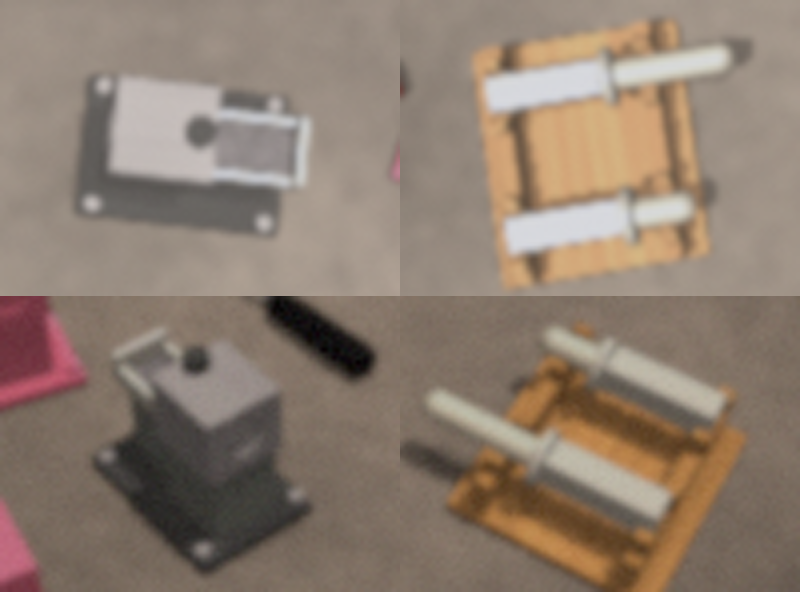

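The crop confirms both choices: the long rod is in the upper slots and the mould is plain steel. The base plate isn't centred under the block, so I'll refit with that offset free and overlay the result.

```bash
cat > m.py <<'E'
from h import *
obm=[];obr=[]
for n in("top","scene"):
    for i in range(2):
        c=eyes.camera(n)
        obm.append((c,pick(c,"mould",(.55,-.1,.08))["region"].astype(np.float32)))
        obr.append((c,pick(c,"rod_grip",(.48,.21,.045))["region"].astype(np.float32)))
def mp(p,zp): return [box(-45,45,p-65,p+65,0,zp),box(-22,22,-25,25,8,65),box(-28,28,-30,30,65,115),box(-18,18,-85,-30,70,82.5),box(-18,18,-85,-82,70,90.5),box(-8,8,-8,8,115,125)]
res=[]
for p in range(-36,5,6):
    v,e=fit(obm,mp(p,10),(.55,-.1,-.12),0); res.append((e,p,v)); 
res.sort(key=lambda t:t[0])
for e,p,v in res[:4]: print("mould",p,np.round(e,3),np.round(v,4))
e,p,vm=res[0]
for nm,o in(("top",obm[:2]),("scene",obm[2:])): print(nm,*[np.round(a,4) for a in fit(o,mp(p,10),vm,0)])
for nm,o in(("both",obr),("top",obr[:2]),("scene",obr[2:])):
    v,e=fit(o,ROD,(.471,.266,.157),.045); print("rod",nm,np.round(v,4),round(e,3))
    if nm=="both": vr=v
crops=[]
for i in(0,2):
    c=obm[i][0]; im=cv2.resize(c["image"][:,:,::-1],None,fx=4,fy=4,interpolation=cv2.INTER_CUBIC)
    for parts,v,z in((mp(p,10)[0:1],vm,0),(mp(p,10)[2:3],vm,0),(mp(p,10)[3:4],vm,0),(ROD,vr,.045)):
        m=mask(c,parts,*v,z); m=cv2.resize(m,None,fx=4,fy=4)
        cs,_=cv2.findContours((m>.5).astype(np.uint8),0,1); cv2.drawContours(im,cs,-1,(0,255,0),1)
    for X in((vm[0],vm[1],.09),(vr[0],vr[1],.06)):
        u,w=(px(c,X)*4).astype(int); crops.append(im[w-148:w+148,u-200:u+200])
cv2.imwrite("pics/fit%d.png"%int(r.read_state()["time"]*100),np.vstack([np.hstack(crops[:2]),np.hstack(crops[2:])]))
E
python3 m.py; ls pics
```

```text
mould -24 0.279 [ 0.5474 -0.101  -0.1313]
mould -18 0.311 [ 0.547  -0.1057 -0.1409]
mould -30 0.358 [ 0.5481 -0.097  -0.1334]
mould -12 0.388 [ 0.546  -0.1105 -0.1345]
top [ 0.5472 -0.0998 -0.12  ] 0.0906
scene [ 0.548  -0.1029 -0.1418] 0.1653
rod both [0.4708 0.2641 0.1555] 0.545
rod top [0.4709 0.2647 0.1518] 0.231
rod scene [0.4713 0.2626 0.1542] 0.304
crop1.png
fit580.png
scene0.png
top0.png
```

View fit.

View pics/fit580.png

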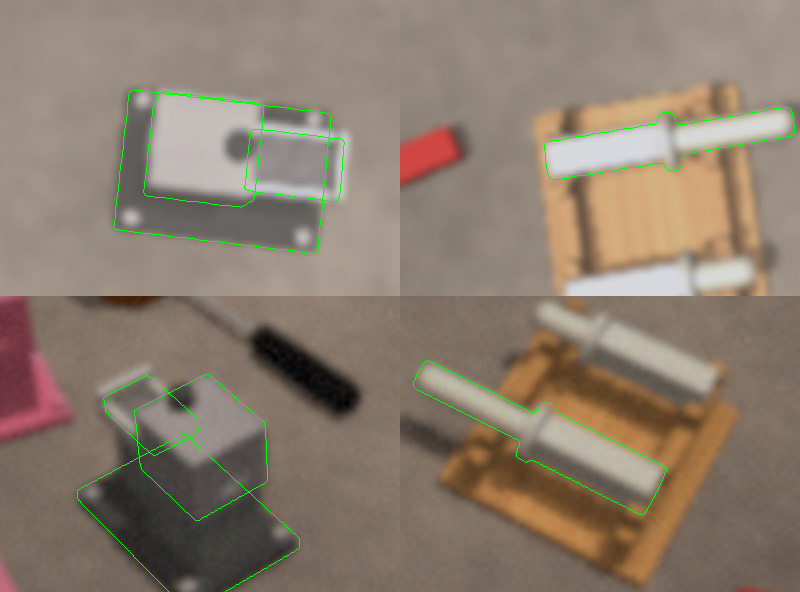

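```bash
cat > g.py <<'E'
import sys
from h import *
from scipy.spatial.transform import Rotation as Ro
# usage: g.py x y z yaw(deg of rod frame) : motion numbers to that TCP pose, tool down, jaws across rod
def goal(yaw):  # tool z down, tool y along +-rod x
    C,S=np.cos(yaw),np.sin(yaw); out=[]
    for s in(1,-1):
        y=s*np.array([C,S,0]); z=np.array([0,0,-1.]); out.append(Ro.from_matrix(np.c_[np.cross(y,z),y,z]))
    return out
s=r.read_state(); Rc=Ro.from_quat(s["eef_rot"]); p=s["ee_pos"]
if __name__=="__main__":
    x,y,z,yaw=map(float,sys.argv[1:]); 
    print("t",round(float(s["time"]),2),"pos",np.round(p,4),"w",round(float(s["width"]),4),"F",np.round(s["ft_force"],1),"j",np.round(s["joint_positions"],2))
    d=Rc.inv().apply(np.array([x,y,z])-p)/.2
    print("shift",np.round(d,3))
    for g in goal(np.radians(yaw)): print("turn",np.round((Rc.inv()*g).as_rotvec()/(np.pi/2),3))
E
python3 g.py .471 .265 .15 8.9
```

```text
t 5.8 pos [ 0.2265 -0.5825  0.2226] w 0.0869 F [ 0.5  0.  -0.3] j [ 1.18  0.33 -0.06  1.46  0.02  1.35 -0.09]
shift [ 2.675 -3.507  0.363]
turn [ 0.     0.    -0.863]
turn [ 0.    -0.     1.137]
```

The rod fit is tight. The block sits off-centre on its plate, so that fit needs another pass. I'll start travelling and refit the mould on the way.

Call:
{"method": "play_rows", "body": {"motion": [[1,-0.9,-0.2,0,0,0,60],[1,-0.9,-0.2,0,0,0,60],[1,-0.9,-0.2,0,0,0,60],[1,-0.9,-0.2,0,0,0,60],[1,-0.9,-0.2,0,0,0,60]]}}

```text
time: 6.42
ee_pos: [0.3499, -0.339, 0.2637]
eef_rot: [0.982, 0.187, 0.001, 0.001]
ft_force: [-0.1, -0.6, 0.2]
width: 0.0533
```

Call:
{"method": "play_rows", "body": {"motion": [[1,-0.9,0,0,0,0,60],[1,-0.9,0,0,0,0,60],[1,-0.9,0,0,0,0,60],[1,-0.9,0,0,0,0,60],[1,-0.9,0,0,0,0,60]]}}

```text
time: 7.05
ee_pos: [0.4701, -0.0979, 0.263]
eef_rot: [0.982, 0.187, 0.001, -0.0]
ft_force: [-0.2, -0.6, 0.6]
width: 0.0521
```

Call:
{"method": "play_rows", "body": {"motion": [[0.4,-1,0,0,0,-0.5,60],[0.4,-1,0,0,0,-0.5,60],[0.4,-1,0,0,0,-0.5,60],[0.4,-1,0,0,0,-0.5,60],[0.4,-1,0,0,0,-0.5,60]]}}

```text
time: 7.68
ee_pos: [0.4706, 0.1158, 0.2628]
eef_rot: [0.836, 0.549, 0.0, -0.0]
ft_force: [0.9, -0.8, 0.3]
width: 0.0524
```

```bash
cat > mf.py <<'E'
from h import *
def render(c,v,S=3):
    x,y,th,ox,oy=v[:5]; C,s=np.cos(th),np.sin(th); Rz=np.array([[C,-s,0],[s,C,0],[0,0,1]])
    L=[(box(ox-45,ox+45,oy-65,oy+65,0,10),1),(box(-22,22,-25,25,10,65),2),(box(-17,17,-84,-30,70,82.5),3),(box(-17,17,-84,-82,70,90.5),3),(box(-15,15,-82,-30,74.5,74.6),4),
       (box(-28,28,-30,30,65,115),5),(box(-28,28,-30,30,114.9,115),6),(box(-8,8,-8,8,115,125),7)]
    m=np.zeros((400*S,640*S),np.uint8)
    for P,k in L:
        W=P@Rz.T+[x,y,0]; q=(W@c["R"].T+c["t"])@c["mtx"].T; q=q[:,:2]/q[:,2:]
        cv2.fillConvexPoly(m,cv2.convexHull(((q+.5)*S).astype(np.int32)),k)
    return np.stack([cv2.resize((m==k).astype(np.float32),(640,400),interpolation=cv2.INTER_AREA) for k in range(8)],-1)
def cost(v,obs):
    e=0
    for c,g,(a,b,d,f) in obs:
        A=cv2.GaussianBlur(render(c,v),(0,0),.8)[a:b,d:f].reshape(-1,8); y=g[a:b,d:f].reshape(-1)
        w=np.linalg.solve(A.T@A+1e-3*np.eye(8),A.T@y); e+=np.mean((A@w-y)**2)
    return e
if __name__=="__main__":
    obs=[]
    for n in("top","scene"):
        c=eyes.camera(n); u,w=px(c,(.547,-.11,.06)).astype(int)
        obs.append((c,c["image"].astype(np.float32).mean(2),(w-38,w+38,u-42,u+42)))
    cs={}
    for nm,o in(("both",obs),("top",obs[:1]),("scene",obs[1:])):
        best=None
        for x0 in((.55,-.1,-.125,-6.,-24.),(.553,-.104,-.13,-12.,-22.)):
            x0=np.array(x0); q=minimize(cost,x0,args=(o,),method="Nelder-Mead",options=dict(initial_simplex=x0+np.vstack([np.zeros(5),np.diag([.006,.006,.05,5,5])]),xatol=1e-4,fatol=1e-3,maxiter=350))
            if best is None or q.fun<best.fun: best=q
        print(nm,np.round(best.x,4),round(best.fun,1)); cs[nm]=best.x
    v=cs["both"]; out=[]
    for c,g,(a,b,d,f) in obs:
        im=cv2.resize(c["image"][a:b,d:f,::-1],None,fx=4,fy=4,interpolation=cv2.INTER_CUBIC)
        lab=cv2.resize(render(c,v,4)[a:b,d:f],None,fx=4,fy=4).argmax(2).astype(np.uint8)
        ed=cv2.morphologyEx(lab,cv2.MORPH_GRADIENT,np.ones((2,2)))>0; im[ed]=(0,255,0); out.append(im)
    cv2.imwrite("pics/mf.png",np.hstack(out))
E
python3 mf.py; python3 g.py .471 .265 .15 8.9
```

```text
both [  0.5497  -0.1011  -0.1431  -1.4428 -16.0063] 990.6
top [  0.5516  -0.1026  -0.1637 -16.8867  30.2564] 311.6
scene [  0.5479  -0.1008  -0.1535   1.8625 -19.5672] 608.4
t 7.78 pos [0.471  0.1126 0.2625] w 0.0521 F [ 0.4 -1.2  0. ] j [ 0.42  0.05 -0.77  1.72  0.03  1.38 -0.76]
shift [ 0.697 -0.308  0.562]
turn [ 0.     0.    -0.364]
turn [ 0.    -0.     1.636]
```

View pics/mf.png

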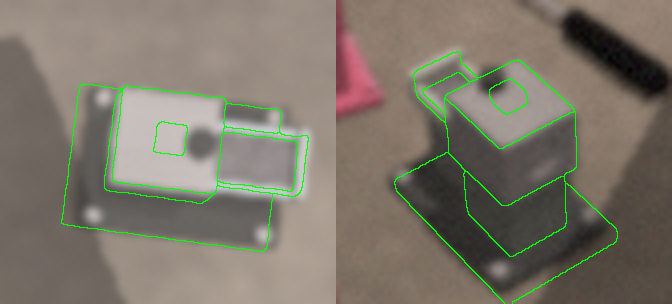

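Call:
{"method": "play_rows", "body": {"motion": [[0.697,-0.308,0.56,0,0,-0.364,60],[0.697,-0.308,0.56,0,0,-0.364,60],[0.697,-0.308,0.56,0,0,-0.364,60],[0.697,-0.308,0.56,0,0,-0.364,60],[0.697,-0.308,0.56,0,0,-0.364,60]]}}

```text
time: 8.4
ee_pos: [0.4714, 0.2643, 0.1504]
eef_rot: [0.651, 0.759, -0.0, 0.0]
ft_force: [0.8, 0.3, 0.5]
width: 0.0524
```

```bash
python3 g.py .471 .2645 .027 8.9
python3 - <<'E'
import re
s=open('mf.py').read()
s=s.replace("box(-8,8,-8,8,115,125),7","box(-8,8,-8+CY,8+CY,115,125),7").replace("def render","CY=-20\ndef render",1)
s=s.replace("-17,17,-84,-30,70","-18,18,-85,-30,70").replace("-17,17,-84,-82","-18,18,-85,-82")
s=s.replace('c=eyes.camera(n);','c=eyes.camera(n); c["image"]=cv2.imread("pics/"+n+"0.png")[:,:,::-1];')
s=s.replace("np.mean((A@w-y)**2)","np.mean(np.minimum(np.abs(A@w-y),40))")
s=s.replace("fatol=1e-3","fatol=1e-4").replace("maxiter=350","maxiter=500").replace("pics/mf.png","pics/mf2.png")
open('mf.py','w').write(s)
E
python3 mf.py
```

```text
t 8.4 pos [0.4714 0.2643 0.1504] w 0.0524 F [0.8 0.3 0.5] j [ 0.17  0.33 -0.9   1.74  0.27  1.21 -0.65]
shift [ 0.002 -0.002  0.617]
turn [-0.     0.    -0.001]
turn [1.000e-03 1.000e-03 1.999e+00]
both [  0.549   -0.1     -0.1263   0.2896 -22.8597] 15.3
top [  0.5487  -0.1005  -0.1179  -0.8213 -21.9145] 5.6
scene [  0.5483  -0.099   -0.1494   3.1312 -24.6567] 9.5
```

View pics/mf2.png

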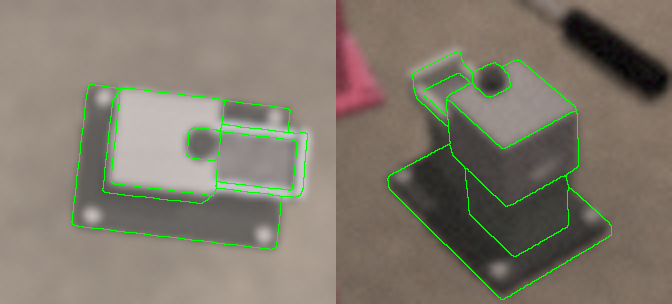

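The mould fit matches both views well: (0.549, -0.100), yaw about -7°. Now I descend and grip.

Call:
{"method": "play_rows", "body": {"motion": [[0.002,-0.002,0.3,0,0,0,60],[0.002,-0.002,0.5,0,0,0,60],[0.002,-0.002,0.617,0,0,0,60],[0.002,-0.002,0.617,0,0,0,60],[0.002,-0.002,0.617,0,0,0,60]], "squeeze": 50}}

```text
time: 9.12
ee_pos: [0.4715, 0.2658, 0.0288]
eef_rot: [0.65, 0.76, 0.001, 0.001]
ft_force: [1.1, 0.2, 0.2]
width: 0.0524
```

Call:
{"method": "play_rows", "body": {"motion": [[0,0,0,0,0,0,0],[0,0,0,0,0,0,0],[0,0,0,0,0,0,0],[0,0,0,0,0,0,0]], "squeeze": 50}}

```text
time: 9.62
ee_pos: [0.4704, 0.2661, 0.0273]
eef_rot: [0.649, 0.76, 0.0, 0.0]
ft_force: [-0.1, -0.7, 1.8]
width: 0.0213
```

```bash
python3 g.py .471 .265 .15 8.9
```

```text
t 9.62 pos [0.4704 0.2661 0.0273] w 0.0213 F [-0.1 -0.7  1.8] j [ 0.09  0.48 -0.83  1.85  0.42  0.99 -0.76]
shift [-0.006  0.002 -0.614]
turn [ 0.    -0.     0.001]
turn [ 0.     0.    -1.999]
```

Call:
{"method": "play_rows", "body": {"motion": [[0,0,-0.1,0,0,0,0],[0,0,-0.3,0,0,0,0],[0,0,-0.5,0,0,0,0],[0,0,-0.5,0,0,0,0]]}}

```text
time: 10.12
ee_pos: [0.4717, 0.2674, 0.1311]
eef_rot: [0.649, 0.761, 0.003, 0.001]
ft_force: [0.9, 0.1, -1.2]
width: 0.0214
```

```bash
python3 g.py .570 .069 .1273 -7.05
```

```text
t 10.12 pos [0.4717 0.2674 0.1311] w 0.0214 F [ 0.9  0.1 -1.2] j [ 0.16  0.35 -0.9   1.76  0.3   1.17 -0.67]
shift [-1.057  0.33   0.02 ]
turn [ 0.003 -0.001  0.179]
turn [ 0.002  0.005 -1.821]
```

Call:
{"method": "play_rows", "body": {"motion": [[-0.25,0.08,0,0,0,0.06,0],[-0.5,0.16,0,0,0,0.12,0],[-0.75,0.24,0,0,0,0.178,0],[-1,0.325,0,0,0,0.178,0],[-1,0.325,0,0,0,0.178,0]]}}

```text
time: 10.75
ee_pos: [0.5669, 0.0734, 0.1263]
eef_rot: [0.751, 0.66, -0.001, 0.0]
ft_force: [-0.2, 0.8, -0.7]
width: 0.0221
```

```bash
python3 g.py .570 .069 .0723 -7.05
```

```text
t 10.75 pos [0.5669 0.0734 0.1263] w 0.0221 F [-0.2  0.8 -0.7] j [ 0.4   0.39 -0.75  1.69  0.28  1.18 -0.55]
shift [-0.019  0.018  0.27 ]
turn [-0.     0.001 -0.004]
turn [2.000e-03 1.000e-03 1.996e+00]
```

Call:
{"method": "play_rows", "body": {"motion": [[-0.019,0.018,0.15,0,0,-0.003,0],[-0.019,0.018,0.27,0,0,-0.003,0],[-0.019,0.018,0.27,0,0,-0.003,0],[-0.019,0.018,0.27,0,0,-0.003,0]]}}

```text
time: 11.25
ee_pos: [0.569, 0.0753, 0.0741]
eef_rot: [0.747, 0.665, 0.0, 0.0]
ft_force: [-0.4, -1.1, -1.6]
width: 0.0213
```

```bash
cat > chk.py <<'E'
from h import *
from mf import render
import sys
vm=[.549,-.1,-.123,0,-23]
s=r.read_state(); p=s["ee_pos"]; print("t",s["time"],"tcp",np.round(p,4))
out=[]
th=-.123
g=p[:2]-.002*np.array([-np.sin(th),np.cos(th)])
for n in("top","scene"):
    c=eyes.camera(n); im=cv2.resize(c["image"][:,:,::-1],None,fx=5,fy=5,interpolation=cv2.INTER_CUBIC)
    lab=cv2.resize(render(c,vm,4),None,fx=5,fy=5).argmax(2).astype(np.uint8)
    im[cv2.morphologyEx(lab,cv2.MORPH_GRADIENT,np.ones((2,2)))>0]=(0,255,0)
    m=cv2.resize(mask(c,ROD[1:],g[0],g[1],th,p[2]+.0177),None,fx=5,fy=5)
    cs,_=cv2.findContours((m>.5).astype(np.uint8),0,1); cv2.drawContours(im,cs,-1,(255,0,255),1)
    u,w=(px(c,(.553,-.04,.09))*5).astype(int); out.append(im[w-200:w+200,u-200:u+200])
cv2.imwrite("pics/"+sys.argv[1],np.hstack(out))
E
python3 chk.py chk1.png
```

```text
t 11.25 tcp [0.569  0.0753 0.0741]
```

View pics/chk1.png

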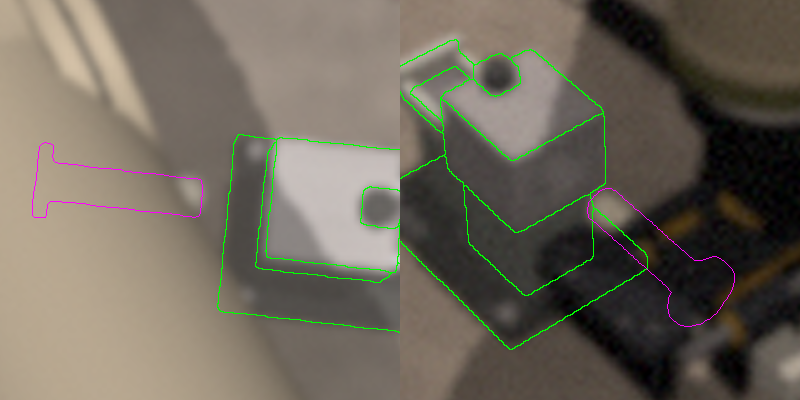

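```bash
cat > avg.py <<'E'
from h import *
from scipy.spatial.transform import Rotation as Ro
P=[];Q=[];F=[]
for i in range(6):
    c=eyes.camera("scene"); s=r.read_state(); P.append(s["ee_pos"]); Q.append(Ro.from_quat(s["eef_rot"]).as_matrix()[:,0]); F.append(s["ft_force"])
P=np.array(P); m=P.mean(0); q=np.mean(Q,0)
th=-.123; e=np.array([np.cos(th),np.sin(th)]); f=np.array([-np.sin(th),np.cos(th)])
d=m[:2]-[.549,-.1]
print("t",s["time"],"mean",np.round(m,4),"std",np.round(P.std(0),4),"yaw",np.round(np.degrees(np.arctan2(-q[0],q[1])),2),"xaxis z",np.round(q[2],4),"F",np.round(np.mean(F,0),1),"mould frame xy",np.round([d@e,d@f],4),"tip y~",round(d@f-.115,4))
E
python3 avg.py; python3 g.py .570 .0687 .0723 -7.05
```

```text
t 11.65 mean [0.5692 0.0746 0.0738] std [0.0002 0.0001 0.0003] yaw -6.74 xaxis z 0.0 F [-0.3 -0.1 -1. ] mould frame xy [-0.0013  0.1758] tip y~ 0.0608
t 11.65 pos [0.569  0.0745 0.0734] w 0.0215 F [-1.  -0.8 -1.8] j [ 0.38  0.45 -0.73  1.74  0.33  1.08 -0.57]
shift [-0.028  0.008  0.006]
turn [0.    0.    0.003]
turn [-0.     0.    -1.997]
```

Call:
{"method": "play_rows", "body": {"motion": [[-0.06,0.007,0.007,0,0,-0.003,0],[-0.13,0.007,0.007,0,0,-0.003,0],[-0.13,0.007,0.007,0,0,-0.003,0]]}}

```text
time: 12.02
ee_pos: [0.5672, 0.0461, 0.0715]
eef_rot: [0.747, 0.665, -0.0, 0.0]
ft_force: [-0.1, -0.5, -1.1]
width: 0.0216
```

```bash
python3 avg.py
```

```text
t 12.325 mean [0.5672 0.0485 0.0718] std [0.     0.0006 0.    ] yaw -6.49 xaxis z 0.0001 F [ 0.3  0.1 -1.3] mould frame xy [-1.000e-04  1.496e-01] tip y~ 0.0346
```

Call:
{"method": "play_rows", "body": {"motion": [[0,0,0,0,0,0.006,0],[-0.05,0,0,0,0,0.006,0],[-0.1,0,0,0,0,0.006,0],[-0.1,0,0,0,0,0.006,0]]}}

```text
time: 12.82
ee_pos: [0.5649, 0.0269, 0.0716]
eef_rot: [0.75, 0.662, -0.0, 0.0]
ft_force: [-0.3, -0.3, -1.6]
width: 0.0214
```

```bash
python3 avg.py; python3 chk.py chk2.png
```

```text
t 13.125 mean [0.565  0.0287 0.0718] std [0.     0.0004 0.    ] yaw -7.02 xaxis z 0.0001 F [-0.2  0.3 -1.1] mould frame xy [1.000e-04 1.296e-01] tip y~ 0.0146
t 13.125 tcp [0.5649 0.029  0.0718]
```

View pics/chk2.png

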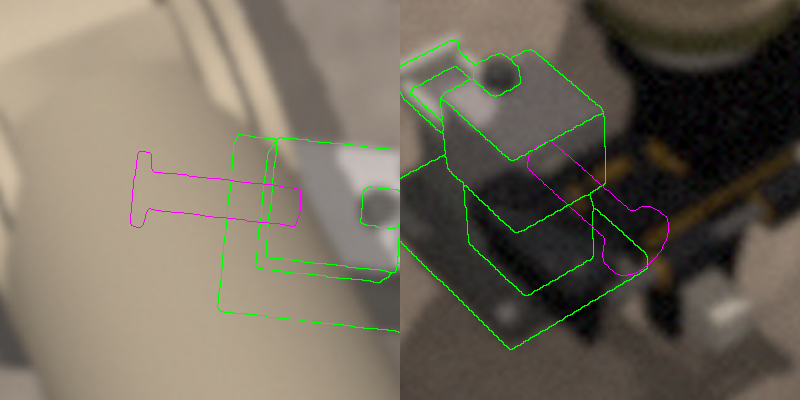

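Call:
{"method": "play_rows", "body": {"motion": [[-0.03,0,0,0,0,0,0],[-0.06,0,0,0,0,0,0],[-0.09,0,0,0,0,0,0],[-0.12,0,0,0,0,0,0]]}}

```text
time: 13.72
ee_pos: [0.5622, 0.0069, 0.072]
eef_rot: [0.749, 0.663, 0.001, -0.001]
ft_force: [0.4, 10.5, -1.3]
width: 0.0218
```

```bash
python3 avg.py
```

```text
t 14.025 mean [0.5621 0.0052 0.0719] std [0.     0.0003 0.0001] yaw -7.0 xaxis z 0.0008 F [ 0.1  2.5 -0. ] mould frame xy [1.00e-04 1.06e-01] tip y~ -0.009
```

The push force reached 10.5 N with almost no side force, so the mount is moving. I continue to nearly collar contact.

Call:
{"method": "play_rows", "body": {"motion": [[-0.03,0,0,0,0,0,0],[-0.06,0,0,0,0,0,0],[-0.09,0,0,0,0,0,0],[-0.12,0,0,0,0,0,0],[-0.15,0,0,0,0,0,0]]}}

```text
time: 14.65
ee_pos: [0.5583, -0.0258, 0.0717]
eef_rot: [0.749, 0.662, -0.0, 0.0]
ft_force: [6.4, 15.0, -4.2]
width: 0.0217
```

```bash
python3 avg.py; sed -i 's/(.553,-.04,.09)/(.545,-.12,.09)/' chk.py; python3 chk.py chk3.png
```

```text
t 14.95 mean [ 0.5583 -0.0254  0.0717] std [0.0001 0.0001 0.    ] yaw -7.04 xaxis z -0.0002 F [ 0.2  0.3 -1.2] mould frame xy [0.0001 0.0752] tip y~ -0.0398
t 14.95 tcp [ 0.5583 -0.0252  0.0717]
```

View pics/chk3.png

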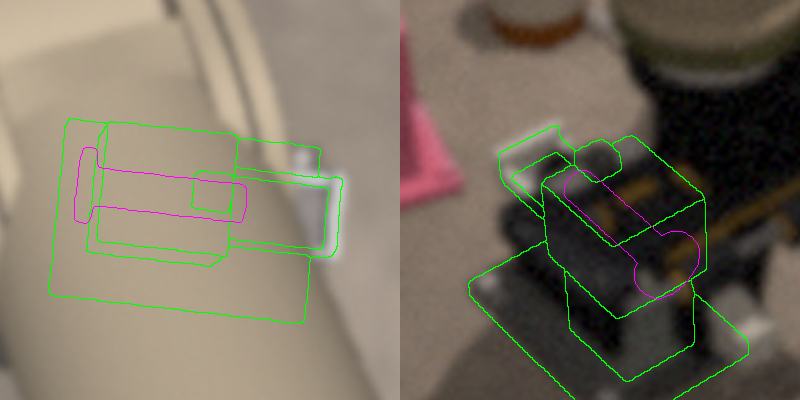

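Call:
{"method": "play_rows", "body": {"motion": [[-0.008,0,0,0,0,0,0],[-0.015,0,0,0,0,0,0],[-0.015,0,0,0,0,0,0]]}}

```text
time: 15.42
ee_pos: [0.5583, -0.0256, 0.0719]
eef_rot: [0.748, 0.663, 0.001, -0.001]
ft_force: [1.8, 7.3, -2.4]
width: 0.0215
```

```bash
python3 avg.py
```

```text
t 15.725 mean [ 0.5583 -0.0257  0.0719] std [0. 0. 0.] yaw -6.91 xaxis z 0.0026 F [ 1.4  7.3 -1.7] mould frame xy [0.0001 0.0749] tip y~ -0.0401
```

The collar is stopped against the block under a steady 7 N. Its position matches the geometry, so the tip is about 12 mm past the exit. Now I withdraw.

Call:
{"method": "play_rows", "body": {"motion": [[0.05,0,0,0,0,0,0],[0.2,0,0,0,0,0,0],[0.38,0,0,0,0,0,0],[0.6,0,0,0,0,0,0],[0.6,0,0,0,0,0,0]]}}

```text
time: 16.35
ee_pos: [0.5723, 0.0959, 0.072]
eef_rot: [0.747, 0.665, 0.001, -0.001]
ft_force: [0.6, -1.0, -1.0]
width: 0.0217
```

```bash
python3 avg.py; python3 g.py .4704 .2661 .1303 8.9
```

```text
t 16.65 mean [0.5726 0.0907 0.0716] std [0.0001 0.0012 0.0001] yaw -7.03 xaxis z -0.0007 F [-0.2 -0.9 -1. ] mould frame xy [1.000e-04 1.922e-01] tip y~ 0.0772
t 16.65 pos [0.5727 0.0898 0.0716] w 0.0214 F [0.1 0.2 0. ] j [ 0.35  0.47 -0.73  1.72  0.34  1.09 -0.61]
shift [ 0.811 -0.617 -0.294]
turn [-0.     0.001 -0.178]
turn [1.000e-03 0.000e+00 1.822e+00]
```

Call:
{"method": "play_rows", "body": {"motion": [[0.05,0,-0.2,0,0,0,0],[0.25,-0.19,-0.3,0,0,-0.06,0],[0.5,-0.38,-0.3,0,0,-0.12,0],[0.811,-0.617,-0.3,0,0,-0.178,0],[0.811,-0.617,-0.3,0,0,-0.178,0]]}}

```text
time: 17.27
ee_pos: [0.4676, 0.2705, 0.1323]
eef_rot: [0.647, 0.762, 0.0, -0.0]
ft_force: [1.2, -1.1, -1.1]
width: 0.0218
```

Call:
{"method": "play_rows", "body": {"motion": [[0,0,0,0,0,0,0],[0,0,0,0,0,0,0]]}}

```text
time: 17.52
ee_pos: [0.4713, 0.2651, 0.1315]
eef_rot: [0.651, 0.759, -0.0, 0.0]
ft_force: [-0.6, 0.2, -1.7]
width: 0.0215
```

```bash
sed -i 's/th=-.123$/th=.155/' chk.py; sed -i '/g=p\[:2\]/s/.002/.003/' chk.py; sed -i 's/u,w=(px.*/u,w=(px(c,(.543,-.13,.09))*5).astype(int); out.append(im[w-150:w+150,u-200:u+200]); u,w=(px(c,(.46,.23,.09))*5).astype(int); out.append(im[w-150:w+150,u-200:u+200])/; s/np.hstack(out)/np.vstack([np.hstack(out[:2]),np.hstack(out[2:])])/' chk.py; python3 chk.py chk4.png;  python3 g.py .4704 .2661 .0273 8.9
```

```text
t 17.525 tcp [0.4713 0.2651 0.1315]
t 17.62 pos [0.4711 0.2654 0.1315] w 0.0216 F [-0.   0.1 -1.3] j [ 0.17  0.35 -0.9   1.76  0.29  1.17 -0.67]
shift [ 0.004 -0.003  0.521]
turn [-0.     0.    -0.001]
turn [1.000e-03 0.000e+00 1.999e+00]
```

View pics/chk4.png

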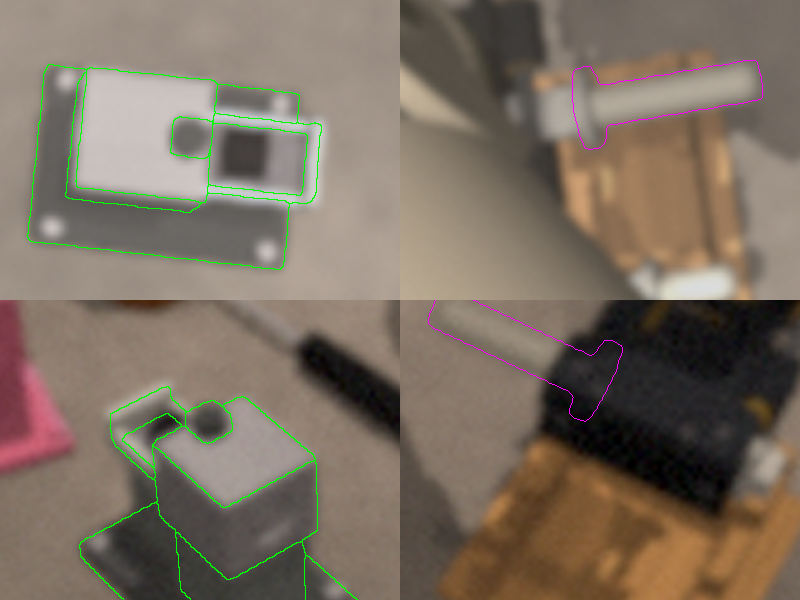

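The mount lies alone in the trough (top crop 244,153), clear of the bore face. The rod is level above its own slots and matches the overlay. I lower it.

Call:
{"method": "play_rows", "body": {"motion": [[0.003,-0.002,0.15,0,0,0,0],[0.003,-0.002,0.3,0,0,0,0],[0.003,-0.002,0.42,0,0,0,0],[0.003,-0.002,0.49,0,0,0,0],[0.003,-0.002,0.518,0,0,0,0]]}}

```text
time: 18.25
ee_pos: [0.4697, 0.2672, 0.0276]
eef_rot: [0.65, 0.76, -0.0, -0.0]
ft_force: [0.5, -0.6, -1.2]
width: 0.0218
```

Call:
{"method": "play_rows", "body": {"motion": [[0,0,0,0,0,0,0],[0,0,0,0,0,0,0]]}}

```text
time: 18.5
ee_pos: [0.47, 0.268, 0.0289]
eef_rot: [0.649, 0.76, 0.001, 0.0]
ft_force: [0.2, -0.2, -1.3]
width: 0.0216
```

Call:
{"method": "play_rows", "body": {"motion": [[0,0,0.006,0,0,0,0],[0,0,0.006,0,0,0,30],[0,0,0.006,0,0,0,60],[0,0,0.006,0,0,0,60],[0,0,0.006,0,0,0,60]]}}

```text
time: 19.12
ee_pos: [0.4695, 0.2678, 0.0269]
eef_rot: [0.649, 0.76, -0.0, 0.0]
ft_force: [-0.0, 0.0, -0.1]
width: 0.0475
```

Call:
{"method": "play_rows", "body": {"motion": [[0,0,-0.2,0,0,0,60],[0,0,-0.5,0,0,0,60],[0,0,-0.8,0,0,0,60],[0,0,-0.8,0,0,0,60]]}}

```text
time: 19.62
ee_pos: [0.4713, 0.2694, 0.1915]
eef_rot: [0.649, 0.76, 0.003, 0.002]
ft_force: [-0.1, 0.4, 0.4]
width: 0.0519
```

Call:
{"method": "play_rows", "body": {"motion": [[-0.7,-0.5,-0.2,0,0,0,60],[-0.7,-0.5,-0.2,0,0,0,60],[-0.7,-0.5,-0.2,0,0,0,60],[-0.7,-0.5,-0.2,0,0,0,60],[-0.7,-0.5,-0.2,0,0,0,60]]}}

```text
time: 20.25
ee_pos: [0.3926, 0.114, 0.2266]
eef_rot: [0.65, 0.76, -0.0, 0.0]
ft_force: [0.1, 0.2, -0.1]
width: 0.0523
```

Run:
```python
from h import *
out=[];obr=[]
for n in("top","scene"):
    c=eyes.camera(n); obr.append((c,pick(c,"rod_grip",(.478,.22,.045))["region"].astype(np.float32)))
    im=cv2.resize(c["image"][:,:,::-1],None,fx=4,fy=4,interpolation=cv2.INTER_CUBIC)
    m=cv2.resize(mask(c,ROD,.4709,.2641,.1555,.045),None,fx=4,fy=4)
    cs,_=cv2.findContours((m>.5).astype(np.uint8),0,1); cv2.drawContours(im,cs,-1,(0,255,0),1)
    for X in((.545,-.11,.09),(.44,.23,.06)):
        u,w=(px(c,X)*4).astype(int); out.append(im[w-148:w+148,u-200:u+200])
cv2.imwrite("pics/end.png",np.vstack([np.hstack(out[:2]),np.hstack(out[2:])]))
print(fit(obr,ROD,(.471,.265,.155),.045),r.read_state()["time"])
```

```text
(array([0.46806623, 0.26499469, 0.18491891]), np.float64(0.8989773988723755)) 20.45
```

View pics/end.png

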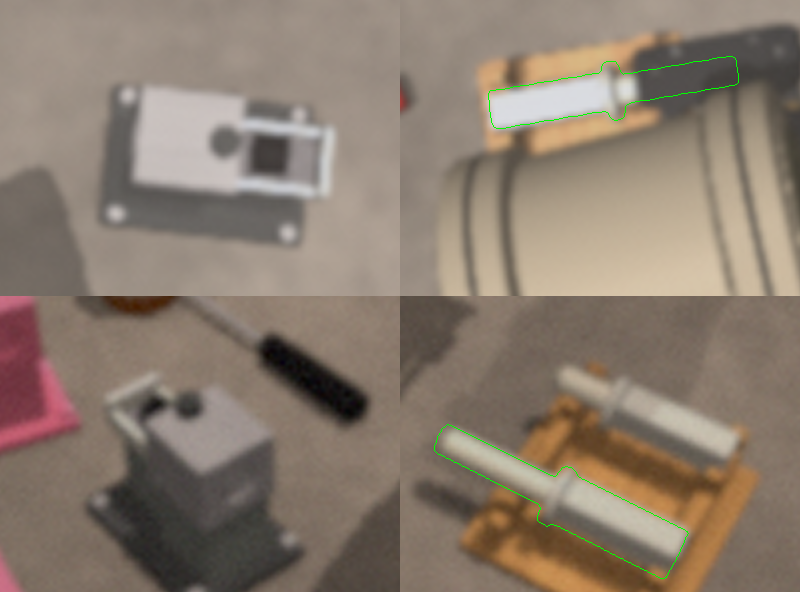

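The scene view shows the rod back within about 2 mm of its original outline, the short rod undisturbed and the mount in the trough. The arm is clear, so I hand in.

```bash
python3 -c "
from bench import job; print(job.close_job())"
```

```text
the job is handed in; nothing more can be done
None
```

The mount is out of the bore and lying in the catch trough, and the long rod is back in its own slots. I handed the job in with the clock at about 20.5 s of the 48 s allowed; no verdict was reported.

- **Push:** I gripped the long rod by its handle and pushed from the entry side until the collar stopped against the block. Readings while pushing reached 15 N. At the stop the force held steady at about 7 N with no further travel.
- **Mount:** both camera views show it in the trough. I estimate its centre at about 49 mm on the exit side of the block's centre, against the required 40.5 to 78 mm.
- **Rods:** in the scene view the long rod lies within about 2 mm of its original outline, and the short rod looks undisturbed.
- **Other things:** the gripper never came near the mount. At hand-in the arm was clear of everything. I did not measure the bystanders again at the end.
- **Check that disagreed:** the last fit of the rod's pose gave about 3 mm and 1.7° off. The arm hid most of the shaft from the top camera in that picture, so I trusted the scene view. Even that reading is well inside the tolerance.

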